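Slide a loaded parts tray from the bench onto the repair stand's carrier

ROBOT

A 6-joint arm with a two-finger parallel gripper is mounted at the origin on the work surface. World frame = base frame: x ahead of the robot, y to its left, z up, the work surface at z = 0. Lengths are in m, angles in rad, forces in N, time in s.
With the tool pointing down it reaches from about 0.35 to 1 m from the base axis. Payload 7.1 kg.
Tool frame: the origin (TCP) lies midway between the tips of the shut fingers; the grasp point (between the pads) lies 19 mm behind it; z points along the fingers, y is the direction in which the jaws open and shut (so a half turn about z gives the same grasp; the last joint's range is limited). The gripper opens to 85 mm and grips with 20 to 120 N. Pads are 22 mm wide; open, the fingers measure 114 mm over their backs; the gripper's body (76 mm by 85 mm) begins 54 mm behind the grasp point. The pads swing forward as they close: fully open they stand 13 mm farther back than shut.
Start: joints at [-1.209, 0.423, 1.63, -0, 1.089, -0.019], TCP at [0.232, -0.58, 0.231] pointing down, gripper open.
Joint ranges: [-3, 3], [-0.9, 2.11], [0.09, 2.58], [-1.31, 4.45], [0.11, 2.69], [-2.54, 2.54]. Speed limits (rad/s): [2.39, 2.39, 3.01, 3.14, 3.14, 3.14].

INTERFACE

Orientations are given as a unit quaternion [w, x, y, z].
In Python, from rig import state, read_camera, finish_job gives the robot as it stands.
- The arm moves only by the tool step_arm, never from a script. Its arguments are lists of equal length, an entry for each row: "fingers": the gripper command: -1 is fully open, 1 is shut, values between are in proportion; "offset": the shift along the tool's x, y, z normalised to -1 to 1, where 1 is 0.04 m, a list of three; "rotation": the turn, a rotation vector about the tool's x, y, z normalised to -1 to 1, where 1 is 30 degrees, a list of three. A call has 1 to 8 rows; each row shifts and turns the commanded pose from where the row before left it, along the tool's axes as they then stand; what a row does not reach is not made up. A row lasts 1/12 s, in which the tool goes at most 41.7 mm and 7.16 degrees, less where a joint would pass 70% of its speed; a pose out of reach is approached as far as the arm can. A call with a number of a shift or a turn outside -1 to 1 is refused whole. A call with a gripper value outside its range is refused whole. The fingers move at their own pace and stop on an object; "squeeze" is the grip in N (left out, the last holds). Time passes only in rows, so rows that do not move let the fingers close. It gives the time, the measured TCP pose, the force and the opening at its end, in the units of the state.
- state(): the state, without advancing time (a new reading comes with each control period).
- read_camera(name): name is "scene" or "top" or "wrist"; returns a dict with "img" (420x560x3 uint8, red, green, blue), "vfov" (degrees; the focal length in pixels is half the picture's height over the tangent of half this angle, whatever the lens; pixels are square), "cx", "cy" (the principal point, pixels), "extrinsics" (4x4, takes a point from world to camera coordinates); the wrist camera has in their place "mount" (4x4, takes a point from camera to tool coordinates, whose origin is the TCP and whose axes are the flange's). Camera axes: x right, y down, z forward; pixel columns grow to the right and rows downward; lengths in m; the calibration is good to about 2 mm. A picture is of the moment at which its call begins: read the wrist's pose just before it. There is no depth.
- finish_job(): hands the job in, once; it reports no verdict.
The state is a dict: "t": time; "joint_positions": joint angles; "joint_vel": joint speeds; "joint_efforts": joint torques, N m; "tool_pos": TCP position; "orientation": TCP orientation; "ft_force": force on the tool from outside, world axes, zero at the start; "wrist_torque": the same for the moment, N m; "finger_gap": finger opening in m.
Only numpy, scipy, OpenCV 4.12 (cv2) and the standard library are available. Lean on these libraries where they do the work, as an engineer would, in place of code of your own. Each camera call takes 0.05 s, during which the arm holds its last target. There are 200 camera calls.

TASK

Take the parts tray by its handle and slide it across the gap onto the repair stand's carrier, holding its tail down so that the tray stays level and its heavy nose never sags into the gap, and on until it is fully home against the end rim and the sprung catch bar has come up behind its tail; then let go. Slide it, do not carry it, and push and press gently: the carrier is clamped by hand and is neither exactly level with the bench nor exactly at its mark. Keep the parts in the tray and leave the other things on the bench alone.

Things in the scene. Friction and masses are not known exactly. Their poses are not given: they have to be found in the camera images.
- tray: steel parts tray, 280 long (own y) x 180 wide (own x) x 35 high, walls and floor 3. Origin: centre of underside. Own +y points to the nose (goes first, roughly towards the stand), -y to the tail with the handle; z up. Loaded 0.82 to 0.94 kg, nose-heavy: it balances 103 to 112 behind the nose tip. Slides on bench and carrier with friction 0.45 to 0.75
- handle (a point): middle of the tray's handle: level round steel bar, 12 in diameter, 100 free between its posts, along the tray's own x, 64 above its underside, 135 behind its origin, over the tail wall (20 free between bar and wall's rim). Gripped, it fixes the tail's height, but being round it can pivot in the fingers and does not hold the tray's pitch. Axes as the tray's
- nose (a point): tip of the tray's nose, middle: 140 ahead of the tray's origin, 12 above its underside. The underside is flat from the tail to 30 short of the nose and from there slopes up these 12, so the nose can ride up over an edge. Axes as the tray's
- table: the bench: flat top at height 0. Its straight left end, along x at world y = 0.090, is the near side of the gap; beyond it there is nothing up to the carrier's mouth. Origin: middle of the top
- stand: bicycle repair stand, braked. Its clamped arm holds the carrier, a rigid flat shelf open to the bench. Origin: middle of the carrier's rounded mouth edge with the clamps at their marks, at bench height. Own +y points into the carrier, away from the bench; z up. Clamps are set by hand: the real carrier is up to 5 higher or lower and up to 12 nearer or farther along own y, which is not measured
- rim (a point): middle of the face of the carrier's end rim at deck height, 315 in from the mouth edge, again with the clamps at their marks (so up to 12 off along own y, 5 in height). The rims at the end and both sides are 20 high; 210 wide between the side rims, which begin 60 in from the mouth and flare wider before that. Axes as the stand's
- catch (a joint): the carrier's sprung catch bar, 110 long across the mouth, half-round, its middle 22 in from the mouth edge, standing 5 above the deck. Value in m: 0 = up, 0.005 = flush (takes 1 to 4 N). The nose's slope pushes it down, the tray rides over it, and it springs up behind the tail when that is 31 in from the mouth edge; the tray then has 4 of play to the end rim
- cassette: sprocket cassette, 116 across, 41 high, about 0.4 kg, lying loose in the nose half of the tray, big sprocket down; origin at the centre of its underside. It stays in the tray
- bracket: bottom bracket cartridge, 34 in diameter, 108 long, 0.2 kg, lying loose along the tray in the narrow bay beside the cassette; origin under its middle. It stays in the tray
- lube: bystander: spray can, 52 in diameter, 150 high, standing on the bench; origin at the centre of its underside
- grease: bystander: jar, 72 in diameter, 60 high, on the bench; origin at the centre of its underside
- spanner: bystander: spanner 180 long lying on the bench; origin under its middle, own x along it
Things that resemble listed ones, but are neither listed nor needed, are in the scene too. Of the things that look like the bracket, take the one that is nearest to the robot's base at the start. There is more than one size of the cassette; the one meant has the size given above.

How it is judged:
By the outcome, as a careful person would: the job done as asked, in the order asked, and still so for the second after the job is handed in, with the robot touching nothing.
It also fails if it takes over 69 s, if anything falls off the work surface, if the arm or the gripper's body presses on something with over 40 N, if the wrist force passes 120 N, or if a joint passes its speed limit or range.

## Working session

There is one attempt and no reset: what is moved stays moved. The work goes in short steps, Python scripts to look and compute and a tool call to move; the robot and the scene stay as the last step left them, time stands still between calls to the robot, and variables do not carry over. Pictures are saved under pics/ and viewed, about 8 in all and at most 12, crops included, and the job is handed in when it is done.

Besides the shell and the picture viewer there is one more tool, called as a command line: name --argument value ..., lists and objects as JSON in quotes. step_arm: Moves the arm, as the interface text tells. Scaled input: -1 to 1 covers 0.04 m each way for a shift and 30 degrees each way for a turn. Its arguments: {"type":"object","properties":{"fingers":{"type":"array","items":{"type":"number"}},"offset":{"type":"array","items":{"type":"array","items":{"type":"number"}}},"rotation":{"type":"array","items":{"type":"array","items":{"type":"number"}}},"squeeze":{"type":"number"}},"required":["fingers","offset","rotation"]}

```bash
mkdir -p pics; cat > h.py <<'E'
import numpy as np, cv2
from rig import state, read_camera
from scipy.spatial.transform import Rotation as R
def ext(c,s=None):
    if 'extrinsics' in c: return np.array(c['extrinsics'])
    q=np.array(s['orientation']); T=np.eye(4); T[:3,:3]=R.from_quat(q[[1,2,3,0]]).as_matrix(); T[:3,3]=s['tool_pos']
    return np.linalg.inv(T@np.array(c['mount']))
def f(c): return c['img'].shape[0]/2/np.tan(np.radians(c['vfov'])/2)
def ray(c,E,uv):
    d=np.array([(uv[0]-c['cx'])/f(c),(uv[1]-c['cy'])/f(c),1]); Rm=E[:3,:3]
    o=-Rm.T@E[:3,3]; d=Rm.T@d; return o,d/np.linalg.norm(d)
def onz(c,E,uv,z):
    o,d=ray(c,E,uv); return o+d*(z-o[2])/d[2]
def tri(a,b):
    (o1,d1),(o2,d2)=a,b
    A=np.stack([d1,-d2],1); t=np.linalg.lstsq(A,o2-o1,rcond=None)[0]
    p,q=o1+t[0]*d1,o2+t[1]*d2; return (p+q)/2,np.linalg.norm(p-q)
def proj(c,E,p):
    q=E[:3,:3]@np.array(p)+E[:3,3]; return q[0]/q[2]*f(c)+c['cx'],q[1]/q[2]*f(c)+c['cy']
def save(c,n): cv2.imwrite('pics/'+n,cv2.cvtColor(c['img'],cv2.COLOR_RGB2BGR))
E
python3 - <<'E'
from h import *
print(state())
for n in ('top','scene','wrist'):
    c=read_camera(n); save(c,n+'0.png'); print(n,c['vfov'],c['cx'],c['cy'],np.round(c.get('extrinsics',c.get('mount')),4).tolist())
E
```

```text
{'t': 0.0, 'joint_positions': array([-1.20905436e+00,  4.23869552e-01,  1.63069664e+00, -1.16160194e-05,
        1.08860554e+00, -1.90215604e-02]), 'joint_vel': array([ 0.00017854, -0.00052113, -0.00045878, -0.00050392, -0.00121024,
        0.00123798]), 'joint_efforts': array([ 2.31069098e-03, -5.57375479e+01, -2.81740630e+01,  7.97678399e-05,
        7.32176748e-03,  2.00414200e-05]), 'tool_pos': array([ 0.23208066, -0.57971627,  0.23052516]), 'orientation': array([-7.77098264e-04,  9.81931248e-01,  1.89236364e-01, -1.39702744e-04]), 'ft_force': array([0.07968961, 0.18445335, 0.50110567]), 'wrist_torque': array([ 0.05218868, -0.03287949, -0.02408567]), 'finger_gap': 0.08533707261521932}
top 45.305900856973636 283.29953857777474 214.79001734046412 [[-0.0212, -0.9997, -0.0106, 0.0502], [-0.9961, 0.022, -0.0857, 0.5997], [0.0859, 0.0087, -0.9963, 1.4092], [0.0, 0.0, 0.0, 1.0]]
scene 45.475620833096684 267.7591574334682 203.58634196802944 [[-0.7615, 0.6482, 0.0025, 0.418], [0.4639, 0.5477, -0.6963, -0.2646], [-0.4527, -0.529, -0.7178, 1.675], [0.0, 0.0, 0.0, 1.0]]
wrist 61.731489553870325 277.37452754735773 207.28306363883627 [[-0.0001, -0.9594, -0.2819, 0.0715], [1.0, 0.0002, -0.0011, 0.0002], [0.0011, -0.2819, 0.9594, -0.1437], [0.0, 0.0, 0.0, 1.0]]
```

View pics/top0.png

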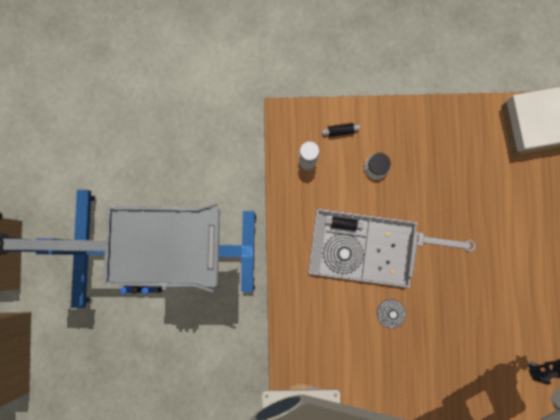

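View pics/scene0.png

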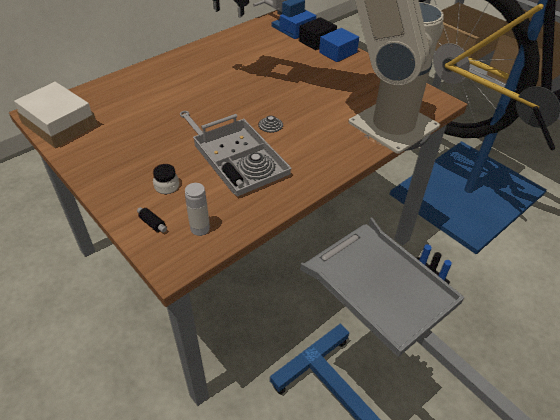

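```bash
python3 - <<'E'
import cv2
a=cv2.imread('pics/top0.png')[190:330,95:485]; cv2.imwrite('pics/ct.png',cv2.resize(a,None,fx=2,fy=2,interpolation=cv2.INTER_CUBIC))
b=cv2.imread('pics/scene0.png')[100:360,170:470]; cv2.imwrite('pics/cs.png',cv2.resize(b,None,fx=2.3,fy=2.3,interpolation=cv2.INTER_CUBIC))
E
```

```text
(no output)
```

View pics/ct.png

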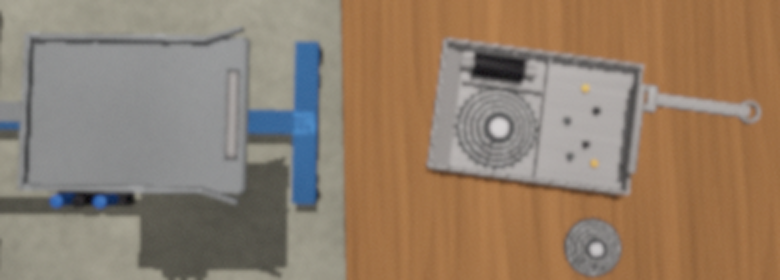

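View pics/cs.png

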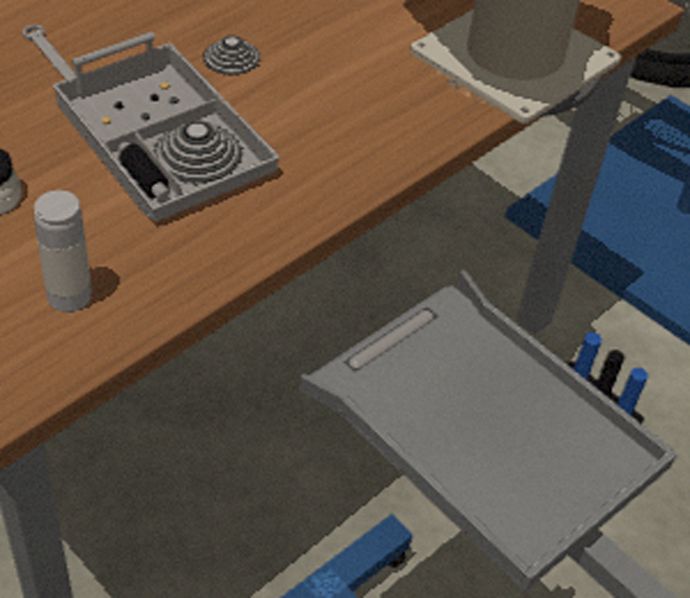

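```bash
python3 - <<'E'
from h import *
t=read_camera('top'); s=read_camera('scene'); Et,Es=ext(t),ext(s)
T=lambda u,v:(95+u/2,190+v/2); S=lambda u,v:(170+u/2.3,100+v/2.3)
for n,p,z in [('noseA',(448,40),.035),('noseB',(429,168),.035),('tailA',(644,66),.035),('tailB',(627,194),.035),('catA',(234,70),.005),('catB',(231,158),.005),('mA',(247,40),0),('mB',(244,190),0),('endA',(32,40),.02),('endB',(24,187),.02),('spanner',(650,97),.01),('edge',(343,100),0)]:
    print(n,np.round(onz(t,Et,T(*p),z),4))
for n,p,z in [('catA',(353,362),.005),('catB',(432,315),.005),('handA',(77,67),.064),('handB',(153,40),.064)]:
    print('s',n,np.round(onz(s,Es,S(*p),z),4))
for n,a,b in [('catA',(234,70),(353,362)),('catB',(231,158),(432,315)),('tailA',(644,66),(56,90)),('noseB',(429,168),(279,160)),('endB',(24,187),(670,455)),('endA',(32,36),(530,580))]:
    p,e=tri(ray(t,Et,T(*a)),ray(s,Es,S(*b))); print('tri',n,np.round(p,4),round(e,4))
E
```

```text
noseA [ 0.6112 -0.0644  0.035 ]
noseB [ 0.4316 -0.0328  0.035 ]
tailA [ 0.5683 -0.3397  0.035 ]
tailB [ 0.3898 -0.3082  0.035 ]
catA [0.5774 0.2443 0.005 ]
catB [0.4508 0.2497 0.005 ]
mA [0.621  0.2257 0.    ]
mB [0.4046 0.2322 0.    ]
endA [0.6259 0.5326 0.02  ]
endB [0.4163 0.5422 0.02  ]
spanner [ 0.5252 -0.3527  0.01  ]
edge [0.5308 0.0875 0.    ]
s catA [0.5766 0.2515 0.005 ]
s catB [0.459  0.2618 0.005 ]
s handA [ 0.542  -0.3153  0.064 ]
s handB [ 0.4266 -0.2973  0.064 ]
tri catA [5.757e-01 2.471e-01 2.000e-04] 0.0058
tri catB [ 0.4494  0.2533 -0.0099] 0.0034
tri tailA [ 0.5669 -0.341   0.0225] 0.0056
tri noseB [ 0.4308 -0.0327  0.0255] 0.0013
tri endB [0.4145 0.5491 0.0059] 0.0042
tri endA [ 0.632   0.5428 -0.0013] 0.0065
```

step_arm --fingers '[-1,-1,-1,-1,-1,-1,-1,-1]' --offset '[[0.8,-0.37,0],[0.8,-0.37,0],[0.8,-0.37,0],[0.8,-0.37,0],[0.8,-0.37,0],[0.8,-0.37,0],[0.8,-0.37,0],[0.8,-0.37,0]]' --rotation '[[0,0,0],[0,0,0],[0,0,0],[0,0,0],[0,0,0],[0,0,0],[0,0,0],[0,0,0]]'

```text
t: 0.92
tool_pos: [0.4269, -0.3737, 0.2314]
orientation: [0.0, 0.982, 0.189, 0.0]
ft_force: [-0.1, -0.3, -0.7]
finger_gap: 0.0857
```

step_arm --fingers '[-1,-1,-1,-1,-1,-1,-1,-1]' --offset '[[0.8,-0.37,0],[0.8,-0.37,0],[0,0,0],[0,0,0],[0,0,0],[0,0,0],[0,0,0],[0,0,0]]' --rotation '[[0,0,0],[0,0,0],[0,0,0.204],[0,0,0.204],[0,0,0.204],[0,0,0.204],[0,0,0.204],[0,0,0]]'

```text
t: 1.58
tool_pos: [0.4744, -0.3237, 0.2312]
orientation: [-0.0, 0.997, -0.078, -0.0]
ft_force: [0.8, -0.7, 0.1]
finger_gap: 0.0855
```

```bash
python3 - <<'E'
from h import *
s=state(); c=read_camera('wrist'); save(c,'w1.png'); E=ext(c,s); np.savez('w1.npz',E=E)
q=s['orientation']; print(s['t'],s['tool_pos'],q,R.from_quat(np.array(q)[[1,2,3,0]]).as_matrix()[:,0],s['ft_force'],s['joint_positions'])
E
```

```text
1.5833 [ 0.4743719  -0.32374048  0.23123018] [-7.39562655e-05  9.96926231e-01 -7.83458806e-02 -8.49132408e-05] [ 9.87723832e-01 -1.56210114e-01 -1.80892812e-04] [ 0.81920963 -0.66552552  0.10753643] [-6.19600262e-01  3.49462763e-01  1.74405981e+00  4.53414586e-05
  1.04829184e+00  1.10802594e+00]
```

View pics/w1.png

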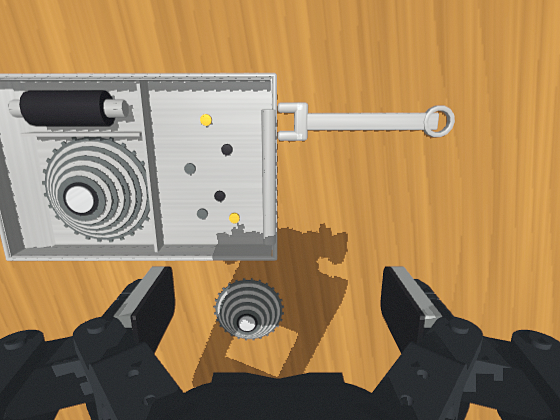

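```bash
python3 - <<'E'
from h import *
c=read_camera('wrist'); E=np.load('w1.npz')['E']
for p,z in [((268,110),.064),((268,237),.064),((268,173),.064),((268,173),.074),((275,75),.035),((276,259),.035),((302,138),.005),((247,310),.0)]: print(p,np.round(onz(c,E,p,z),4))
E
```

```text
(268, 110) [ 0.5414 -0.3261  0.064 ]
(268, 237) [ 0.4271 -0.3071  0.064 ]
(268, 173) [ 0.4876 -0.3172  0.064 ]
(268, 173) [ 0.4895 -0.3178  0.074 ]
(275, 75) [ 0.5702 -0.3365  0.035 ]
(276, 259) [ 0.3903 -0.3088  0.035 ]
(302, 138) [ 0.5075 -0.3546  0.005 ]
(247, 310) [ 0.313  -0.2605  0.    ]
```

step_arm --fingers '[-0.4,-0.4,-0.4,-0.4]' --offset '[[0.1,-0.1,0.6],[0.1,-0.1,0.6],[0.02,0,0.6],[0,0,0]]' --rotation '[[0,0,0],[0,0,0],[0,0,0],[0,0,0]]'

```text
t: 2.02
tool_pos: [0.482, -0.3156, 0.1552]
orientation: [-0.002, 0.997, -0.075, -0.003]
ft_force: [-0.6, 0.5, 0.5]
finger_gap: 0.0602
```

```bash
python3 - <<'E'
from h import *
s=state(); c=read_camera('wrist'); save(c,'w2.png'); E=ext(c,s); np.savez('w2.npz',E=E); print(s['tool_pos'],s['finger_gap'])
for x in (.43,.487,.54):
  y=-.3166-(x-.484)*.158
  print(proj(c,E,(x,y,.064)))
E
```

```text
[ 0.48203696 -0.31556574  0.15515858] 0.06019469970289151
(np.float64(278.3001938474449), np.float64(277.5831979173406))
(np.float64(278.8961095652883), np.float64(202.79187220460418))
(np.float64(279.5282840979713), np.float64(123.44982774185972))
```

View pics/w2.png

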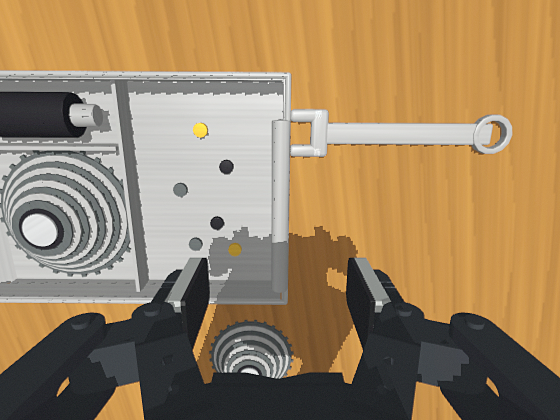

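```bash
python3 - <<'E'
from h import *
c=read_camera('wrist'); A=np.load('w1.npz')['E'];B=np.load('w2.npz')['E']
for a,b in [((268,110),(280.5,122)),((275,76),(291,73)),((276,259),(287,301))]:
    print(tri(ray(c,A,a),ray(c,B,b)))
E
```

```text
(array([ 0.541443  , -0.32633249,  0.07460959]), np.float64(0.00018364672740441227))
(array([ 0.56738961, -0.33638765,  0.07728664]), np.float64(0.0020520820741788634))
(array([ 0.38685475, -0.3086862 ,  0.02726324]), np.float64(0.0010444484519781334))
```

step_arm --fingers '[-0.4,-0.4,-0.4,-0.4,-0.4]' --offset '[[0.05,0.02,0.6],[0,0,0.6],[0,0,0.6],[0,0,0.5],[0,0,0]]' --rotation '[[0,0,0],[0,0,0],[0,0,0],[0,0,0],[0,0,0]]'

```text
t: 2.53
tool_pos: [0.485, -0.3179, 0.0657]
orientation: [-0.001, 0.997, -0.076, -0.001]
ft_force: [0.1, -0.1, -0.1]
finger_gap: 0.0597
```

step_arm --fingers '[-0.4,-0.4,0,0.4,1,1,1,1]' --offset '[[0,0,0.3],[0,0,0.22],[0,0,0],[0,0,0],[0,0,0],[0,0,0],[0,0,0],[0,0,0]]' --rotation '[[0,0,0],[0,0,0],[0,0,0],[0,0,0],[0,0,0],[0,0,0],[0,0,0],[0,0,0]]' --squeeze 40

```text
t: 3.2
tool_pos: [0.4866, -0.3185, 0.0474]
orientation: [0.0, 0.997, -0.077, 0.001]
ft_force: [-1.4, 2.8, 6.0]
finger_gap: 0.0104
```

```bash
python3 - <<'E'
from h import *
s=state(); print(s['tool_pos'],s['ft_force'],s['wrist_torque'],s['finger_gap'])
E
```

```text
[ 0.48664754 -0.31852678  0.04743821] [-1.43781557  2.78007486  6.02301977] [ 0.36220179  0.06257822 -0.07787019] 0.01042566629474515
```

step_arm --fingers '[1,1,1,1,1,1,1,1]' --offset '[[0,0,0],[-0.01,-0.1,0],[-0.01,-0.2,0],[-0.012,-0.22,0],[-0.012,-0.22,0],[-0.012,-0.22,0],[-0.012,-0.22,0],[-0.012,-0.22,0]]' --rotation '[[0,0,0],[0,0,0],[0,0,-0.01],[0,0,-0.01],[0,0,-0.01],[0,0,-0.01],[0,0,-0.01],[0,0,-0.01]]' --squeeze 70

```text
t: 3.87
tool_pos: [0.4923, -0.2639, 0.0475]
orientation: [0.001, 0.998, -0.061, 0.002]
ft_force: [0.0, -6.9, 2.9]
finger_gap: 0.0095
```

step_arm --fingers '[1,1,1,1,1,1,1,1]' --offset '[[-0.004,-0.22,0],[-0.004,-0.22,0],[-0.004,-0.22,0],[-0.004,-0.22,0],[-0.003,-0.22,0],[-0.003,-0.22,0],[-0.003,-0.22,0],[-0.003,-0.22,0]]' --rotation '[[0,0,-0.01],[0,0,-0.01],[0,0,-0.01],[0,0,-0.01],[0,0,-0.01],[0,0,-0.01],[0,0,-0.01],[0,0,-0.01]]'

```text
t: 4.53
tool_pos: [0.4986, -0.1936, 0.0475]
orientation: [0.001, 0.999, -0.04, 0.002]
ft_force: [-0.1, -7.5, 4.1]
finger_gap: 0.0095
```

step_arm --fingers '[1,1,1,1,1,1,1,1]' --offset '[[0,-0.22,0],[0,-0.22,0],[0,-0.22,0],[0,-0.22,0],[0,-0.22,0],[0,-0.2,0],[0,-0.1,0],[0,0,0]]' --rotation '[[0,0,-0.014],[0,0,-0.014],[0,0,-0.014],[0,0,-0.014],[0,0,-0.014],[0,0,-0.014],[0,0,-0.014],[0,0,0]]'

```text
t: 5.2
tool_pos: [0.502, -0.1366, 0.0475]
orientation: [0.001, 1.0, -0.014, 0.002]
ft_force: [2.6, 0.4, 6.4]
finger_gap: 0.0098
```

```bash
python3 - <<'E'
from h import *
s=state(); print(s['tool_pos'],s['orientation'],s['ft_force'],s['wrist_torque'],s['finger_gap'])
t=read_camera('top'); c=read_camera('scene'); save(t,'t3.png'); save(c,'s3.png')
a=cv2.imread('pics/t3.png')[190:330,95:405]; b=cv2.imread('pics/s3.png')[110:360,190:470]
a=cv2.resize(a,None,fx=2,fy=2,interpolation=cv2.INTER_CUBIC); 
b=cv2.resize(b,(352,314),interpolation=cv2.INTER_CUBIC)
o=np.zeros((600,800,3),np.uint8); o[:280,:620]=a; o[284:598,:352]=b
w=read_camera('wrist'); save(w,'w3.png'); o[284:598,360:779]=cv2.resize(cv2.imread('pics/w3.png'),(419,314)); cv2.imwrite('pics/m3.png',o)
E
```

```text
[ 0.50204606 -0.13664881  0.04751255] [ 5.88533156e-04  9.99900177e-01 -1.40027090e-02  1.79285160e-03] [2.56158092 0.38416241 6.42884183] [ 0.11220518 -0.3457313  -0.09114147] 0.009794578893530508
```

View pics/m3.png

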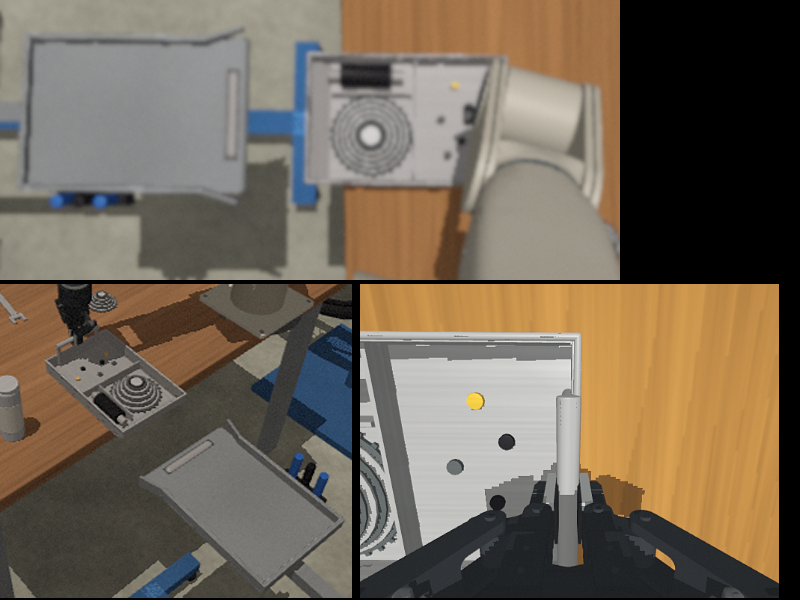

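```bash
python3 - <<'E'
from h import *
t=read_camera('top'); Et=ext(t); T=lambda u,v:(95+u/2,190+v/2)
for n,p,z in [('nA',(309,54),.035),('nB',(307,185),.035),('sideA0',(35,37),.02),('sideA1',(200,42),.02),('sideB0',(27,189),.02),('sideB1',(195,191),.02)]: print(n,np.round(onz(t,Et,T(*p),z),4))
E
```

```text
nA [0.5957 0.133  0.035 ]
nB [0.4115 0.1387 0.035 ]
sideA0 [0.6302 0.5283 0.02  ]
sideA1 [0.6177 0.2905 0.02  ]
sideB0 [0.4134 0.5379 0.02  ]
sideB1 [0.4056 0.2989 0.02  ]
```

step_arm --fingers '[1,1,1,1,1,1,1,1]' --offset '[[0,-0.1,0],[0,-0.17,0],[0,-0.17,0],[0,-0.17,0],[0,-0.17,0],[0,-0.17,0],[0,-0.17,0],[0,-0.17,0]]' --rotation '[[0,0,0],[0,0,0],[0,0,0],[0,0,0],[0,0,0],[0,0,0],[0,0,0],[0,0,0]]'

```text
t: 6.07
tool_pos: [0.5032, -0.0861, 0.0475]
orientation: [0.001, 1.0, -0.014, 0.002]
ft_force: [-0.3, -9.2, 6.9]
finger_gap: 0.0093
```

step_arm --fingers '[1,1,1,1,1,1,1,1]' --offset '[[0,-0.15,0],[0,-0.12,0],[0,-0.12,0],[0,-0.12,0],[0,-0.12,0],[0,-0.12,0],[0,-0.12,0],[0,-0.1,0]]' --rotation '[[0,0,0],[0,0,0],[0,0,0],[0,0,0],[0,0,0],[0,0,0],[0,0,0],[0,0,0]]'

```text
t: 6.73
tool_pos: [0.5043, -0.0473, 0.0475]
orientation: [0.001, 1.0, -0.014, 0.001]
ft_force: [-0.3, -10.4, 7.2]
finger_gap: 0.0097
```

step_arm --fingers '[1,1,1,1,1,1,1,1]' --offset '[[0,-0.08,0],[0,-0.08,0],[0,-0.08,0],[0,-0.08,0],[0,-0.08,0],[0,-0.08,0],[0,-0.08,0],[0,-0.08,0]]' --rotation '[[0,0,0],[0,0,0],[0,0,0],[0,0,0],[0,0,0],[0,0,0],[0,0,0],[0,0,0]]'

```text
t: 7.4
tool_pos: [0.5051, -0.022, 0.0477]
orientation: [0.001, 1.0, -0.014, 0.002]
ft_force: [-1.4, -12.1, 11.0]
finger_gap: 0.0095
```

step_arm --fingers '[1,1,1,1,1,1,1,1]' --offset '[[0,-0.08,0],[0,-0.08,0],[0,-0.08,0],[0,-0.08,0],[0,-0.08,0],[0,-0.08,0],[0,-0.08,0],[0,-0.08,0]]' --rotation '[[0,0,0],[0,0,0],[0,0,0],[0,0,0],[0,0,0],[0,0,0],[0,0,0],[0,0,0]]'

```text
t: 8.07
tool_pos: [0.5062, 0.0033, 0.0481]
orientation: [0.001, 1.0, -0.014, 0.002]
ft_force: [-0.2, -14.7, 13.7]
finger_gap: 0.0098
```

```bash
python3 - <<'E'
from h import *
s=state(); print(s['tool_pos'],s['orientation'],s['ft_force'],s['wrist_torque'],s['finger_gap'])
t=read_camera('top'); c=read_camera('scene'); save(t,'t4.png'); save(c,'s4.png')
a=cv2.imread('pics/t4.png')[190:330,95:405]; b=cv2.imread('pics/s4.png')[150:350,220:470]
a=cv2.resize(a,None,fx=1.4,fy=1.4,interpolation=cv2.INTER_CUBIC); b=cv2.resize(b,None,fx=3,fy=3,interpolation=cv2.INTER_CUBIC)[:390]
o=np.zeros((596,750,3),np.uint8); o[:196,:434]=a; o[200:590,:750]=b; cv2.imwrite('pics/m4.png',o)
E
```

```text
[0.50620466 0.00331187 0.04808456] [ 0.00106519  0.9998997  -0.0139987   0.0018687 ] [ -0.18801387 -14.67800973  13.66389298] [-2.27879532  0.07112487 -0.02385378] 0.00976312513987663
```

View pics/m4.png

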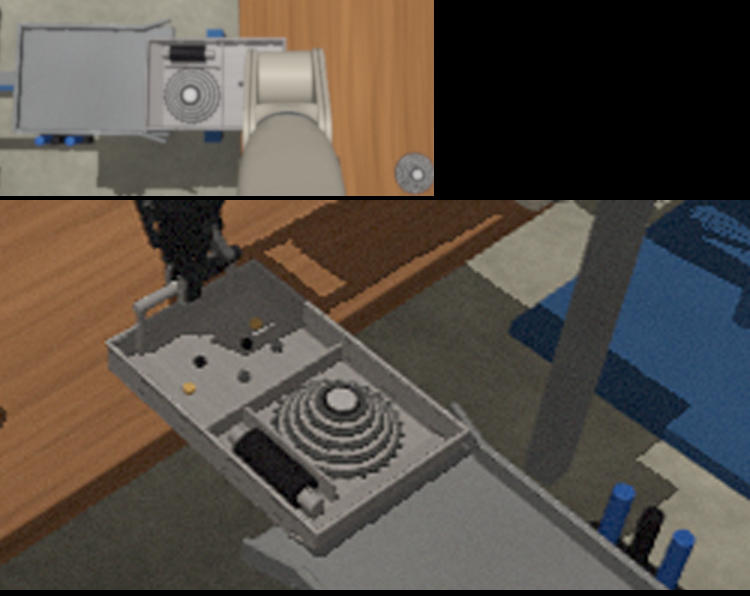

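step_arm --fingers '[1,1,1,1]' --offset '[[0,0,-0.0125],[0,0,-0.0125],[0,0,0],[0,0,0]]' --rotation '[[0,0,0],[0,0,0],[0,0,0],[0,0,0]]'

```text
t: 8.5
tool_pos: [0.5062, 0.0042, 0.0486]
orientation: [0.0, 1.0, -0.014, 0.002]
ft_force: [2.0, -6.6, 7.5]
finger_gap: 0.0096
```

step_arm --fingers '[1,1,1,1]' --offset '[[0,0,-0.0125],[0,0,-0.0125],[0,0,0],[0,0,0]]' --rotation '[[0,0,0],[0,0,0],[0,0,0],[0,0,0]]'

```text
t: 8.83
tool_pos: [0.506, 0.0047, 0.0492]
orientation: [0.0, 1.0, -0.014, 0.002]
ft_force: [4.3, -4.4, 6.9]
finger_gap: 0.0096
```

step_arm --fingers '[1,1,1,1]' --offset '[[0,0,-0.0125],[0,0,-0.0125],[0,0,0],[0,0,0]]' --rotation '[[0,0,0],[0,0,0],[0,0,0],[0,0,0]]'

```text
t: 9.17
tool_pos: [0.5041, 0.005, 0.0494]
orientation: [0.0, 1.0, -0.014, -0.0]
ft_force: [1.2, -3.3, 0.5]
finger_gap: 0.0096
```

```bash
python3 - <<'E'
from h import *
s=state(); print(s['tool_pos'],s['ft_force'],s['wrist_torque'])
E
```

```text
[0.50410718 0.00499346 0.04940523] [ 1.20139681 -3.26064589  0.53487573] [-0.60309741 -0.29969611 -0.07802336]
```

step_arm --fingers '[1,1,1,1,1,1,1,1]' --offset '[[0,-0.1,0.0023],[0,-0.1,0.0023],[0,-0.1,0.0023],[0,-0.1,0.0023],[0,-0.1,0.0023],[0,-0.1,0.0023],[0,-0.1,0.0023],[0,-0.1,0.0023]]' --rotation '[[0,0,0],[0,0,0],[0,0,0],[0,0,0],[0,0,0],[0,0,0],[0,0,0],[0,0,0]]'

```text
t: 9.83
tool_pos: [0.5043, 0.0369, 0.0485]
orientation: [0.0, 1.0, -0.014, -0.001]
ft_force: [0.1, -7.3, 2.8]
finger_gap: 0.0095
```

step_arm --fingers '[1,1,1,1,1,1,1,1]' --offset '[[0.002,-0.1,0.002],[0.002,-0.1,0.002],[0.002,-0.1,0.002],[0.002,-0.1,0.002],[0.002,-0.1,0.002],[0.002,-0.1,0.002],[0.002,-0.1,0.002],[0.002,-0.1,0.002]]' --rotation '[[0,0,0.0017],[0,0,0.0017],[0,0,0.0017],[0,0,0.0017],[0,0,0.0017],[0,0,0.0017],[0,0,0.0017],[0,0,0.0017]]'

```text
t: 10.5
tool_pos: [0.5057, 0.0686, 0.0479]
orientation: [0.0, 1.0, -0.018, -0.001]
ft_force: [-0.0, -7.4, 4.5]
finger_gap: 0.0095
```

step_arm --fingers '[1,1,1,1,1,1,1,1]' --offset '[[0.001,-0.1,0.001],[0.001,-0.1,0.001],[0.001,-0.1,0.001],[0.001,-0.1,0.001],[0.001,-0.1,0.001],[0.001,-0.1,0],[0.001,-0.1,0],[0.001,-0.1,0]]' --rotation '[[0,0,0],[0,0,0],[0,0,0],[0,0,0],[0,0,0],[0,0,0],[0,0,0],[0,0,0]]'

```text
t: 11.17
tool_pos: [0.5069, 0.1006, 0.0474]
orientation: [0.001, 1.0, -0.018, -0.002]
ft_force: [-0.0, -4.5, -0.7]
finger_gap: 0.0098
```

step_arm --fingers '[1,1,1,1,1,1,1,1]' --offset '[[0,-0.05,0.01],[0,-0.05,0.01],[0,-0.05,0.01],[0,-0.05,0.01],[0,0,0],[0,0,0],[0,0,0],[0,0,0]]' --rotation '[[0,0,0],[0,0,0],[0,0,0],[0,0,0],[0,0,0],[0,0,0],[0,0,0],[0,0,0]]'

```text
t: 11.83
tool_pos: [0.5083, 0.1091, 0.0461]
orientation: [-0.0, 1.0, -0.018, -0.0]
ft_force: [-1.1, 0.6, -1.4]
finger_gap: 0.0095
```

step_arm --fingers '[1,1,1,1,1,1,1,1]' --offset '[[0,-0.05,0.01],[0,-0.05,0.01],[0,-0.05,0.01],[0,-0.05,0.01],[0,0,0],[0,0,0],[0,0,0],[0,0,0]]' --rotation '[[0,0,0],[0,0,0],[0,0,0],[0,0,0],[0,0,0],[0,0,0],[0,0,0],[0,0,0]]'

```text
t: 12.5
tool_pos: [0.5093, 0.1171, 0.0448]
orientation: [-0.0, 1.0, -0.018, 0.0]
ft_force: [0.5, -0.8, -1.1]
finger_gap: 0.0096
```

step_arm --fingers '[1,1,1,1,1,1,1]' --offset '[[0,-0.05,0.01],[0,-0.05,0.01],[0,-0.05,0.005],[0,0,0],[0,0,0],[0,0,0],[0,0,0]]' --rotation '[[0,0,0],[0,0,0],[0,0,0],[0,0,0],[0,0,0],[0,0,0],[0,0,0]]'

```text
t: 13.08
tool_pos: [0.5094, 0.1228, 0.044]
orientation: [0.0, 1.0, -0.018, 0.0]
ft_force: [-0.7, -5.3, 3.9]
finger_gap: 0.0098
```

step_arm --fingers '[1,1,1,1,1,1,1]' --offset '[[0,-0.05,0.01],[0,-0.05,0.01],[0,-0.05,0.005],[0,0,0],[0,0,0],[0,0,0],[0,0,0]]' --rotation '[[0,0,0],[0,0,0],[0,0,0],[0,0,0],[0,0,0],[0,0,0],[0,0,0]]'

```text
t: 13.67
tool_pos: [0.5101, 0.1284, 0.0435]
orientation: [0.0, 1.0, -0.018, 0.001]
ft_force: [-0.9, -9.0, 9.2]
finger_gap: 0.0094
```

step_arm --fingers '[1,1,1,1,1,1,1,1]' --offset '[[0.001,-0.05,-0.01],[0.001,-0.08,-0.01],[0.001,-0.1,-0.01],[0.001,-0.1,0],[0.001,-0.1,0],[0.001,-0.1,0],[0.001,-0.1,0],[0.001,-0.1,0]]' --rotation '[[0,0,0],[0,0,0],[0,0,0],[0,0,0],[0,0,0],[0,0,0],[0,0,0],[0,0,0]]'

```text
t: 14.33
tool_pos: [0.5108, 0.1579, 0.044]
orientation: [0.0, 1.0, -0.018, -0.0]
ft_force: [-0.3, -6.3, 1.7]
finger_gap: 0.0095
```

```bash
python3 - <<'E'
from h import *
s=state(); print(s['tool_pos'],s['orientation'],s['ft_force'],s['wrist_torque'],s['finger_gap'])
t=read_camera('top'); c=read_camera('scene'); save(t,'t5.png'); save(c,'s5.png')
a=cv2.imread('pics/t5.png')[190:300,95:300]; b=cv2.imread('pics/s5.png')[180:360,260:470]
a=cv2.resize(a,None,fx=1.9,fy=1.9,interpolation=cv2.INTER_CUBIC)
b=cv2.resize(b,None,fx=2.1,fy=2.1,interpolation=cv2.INTER_CUBIC)
w=read_camera('wrist'); save(w,'w5.png')
o=np.zeros((600,800,3),np.uint8); o[:209,:390]=a[:209,:390]; o[215:593,:441]=b; o[:300,398:798]=cv2.resize(cv2.imread('pics/w5.png'),(400,300)); cv2.imwrite('pics/m5.png',o)
E
```

```text
[0.51076649 0.15792086 0.04402134] [ 2.33171908e-04  9.99839060e-01 -1.79384843e-02 -1.03575730e-04] [-0.33738306 -6.34491679  1.68208413] [-0.92151967  0.00287983  0.04449911] 0.0094556355746081
```

View pics/m5.png

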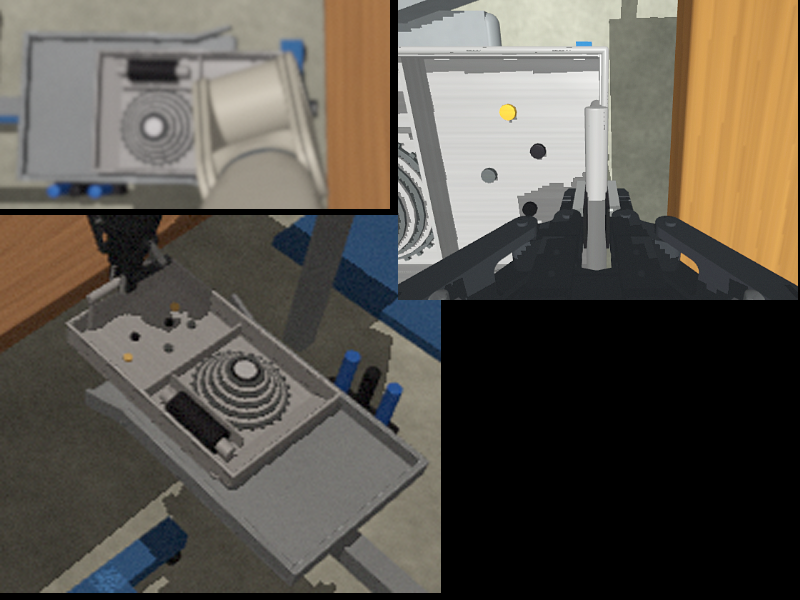

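```bash
python3 - <<'E'
from h import *
t=read_camera('top'); Et=ext(t); T=lambda u,v:(95+u/1.9,190+v/1.9)
for n,p,z in [('nA',(101,55),.032),('nB',(98,167),.032),('tA',(280,55),.032)]: print(n,np.round(onz(t,Et,T(*p),z),4))
# brightness profile across carrier at columns ahead of the nose
a=cv2.cvtColor(t['img'],cv2.COLOR_RGB2GRAY)
for u in (125,140): print(u,[(v,int(a[v,u])) for v in list(range(204,216))+list(range(276,292))])
for u,v in((125,208),(125,284),(140,208),(140,284)): print(u,v,np.round(onz(t,Et,(u,v),.017),4))
cv2.imwrite('pics/x5.png',cv2.resize(cv2.cvtColor(t['img'],cv2.COLOR_RGB2BGR)[195:300,95:225],None,fx=6,fy=5.7,interpolation=cv2.INTER_NEAREST))
E
```

```text
nA [0.5967 0.422  0.032 ]
nB [0.4302 0.4261 0.032 ]
tA [0.5908 0.1536 0.032 ]
125 [(204, 155), (205, 154), (206, 150), (207, 142), (208, 132), (209, 109), (210, 105), (211, 125), (212, 139), (213, 143), (214, 144), (215, 144), (276, 141), (277, 141), (278, 140), (279, 140), (280, 140), (281, 136), (282, 130), (283, 130), (284, 125), (285, 98), (286, 70), (287, 65), (288, 78), (289, 91), (290, 92), (291, 88)]
140 [(204, 149), (205, 148), (206, 143), (207, 142), (208, 133), (209, 108), (210, 91), (211, 101), (212, 128), (213, 142), (214, 146), (215, 146), (276, 140), (277, 140), (278, 139), (279, 138), (280, 137), (281, 133), (282, 127), (283, 132), (284, 128), (285, 106), (286, 67), (287, 33), (288, 18), (289, 27), (290, 30), (291, 40)]
125 208 [0.6311 0.4932 0.017 ]
125 284 [0.4137 0.4919 0.017 ]
140 208 [0.6302 0.4498 0.017 ]
140 284 [0.4128 0.4491 0.017 ]
```

View pics/x5.png

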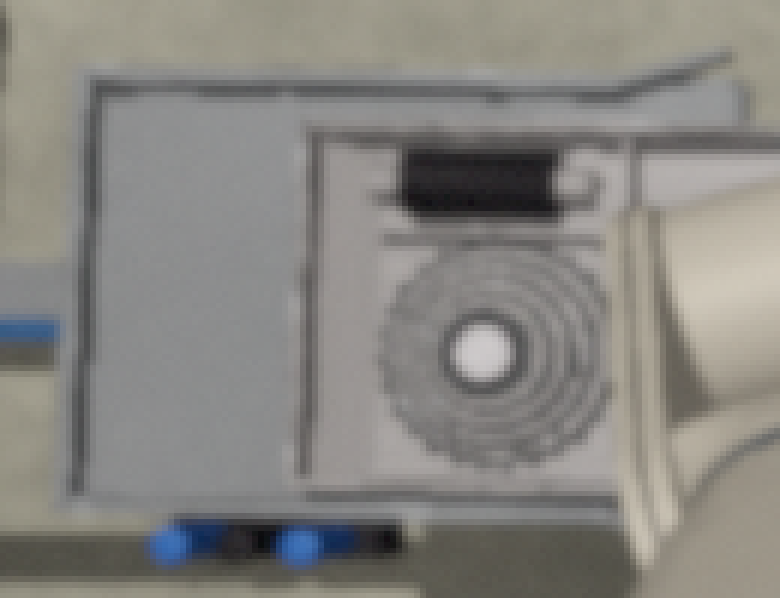

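step_arm --fingers '[1,1,1,1,1,1,1,1]' --offset '[[0.012,-0.1,0],[0.012,-0.1,0],[0.012,-0.1,0],[0.012,-0.1,0],[0.012,-0.1,0],[0.012,-0.1,0],[0.012,-0.1,0],[0.012,-0.1,0]]' --rotation '[[0,0,0.002],[0,0,0.002],[0,0,0.002],[0,0,0.002],[0,0,0.002],[0,0,0.002],[0,0,0.002],[0,0,0.002]]'

```text
t: 15.2
tool_pos: [0.5154, 0.1891, 0.044]
orientation: [0.001, 1.0, -0.022, -0.001]
ft_force: [-2.0, -8.2, 4.2]
finger_gap: 0.0096
```

step_arm --fingers '[1,1,1,1,1,1,1,1]' --offset '[[0.012,-0.1,0],[0.012,-0.1,0],[0.012,-0.1,0],[0.012,-0.1,0],[0.012,-0.1,0],[0.012,-0.1,0],[0.012,-0.1,0],[0.01,-0.08,0]]' --rotation '[[0,0,0],[0,0,0],[0,0,0],[0,0,0],[0,0,0],[0,0,0],[0,0,0],[0,0,0]]'

```text
t: 15.87
tool_pos: [0.5206, 0.2201, 0.044]
orientation: [0.001, 1.0, -0.022, -0.001]
ft_force: [-1.5, -8.3, 5.7]
finger_gap: 0.0096
```

step_arm --fingers '[1,1,1,1,1,1,1,1]' --offset '[[0,-0.08,0],[0,-0.08,0],[0,-0.08,0],[0,-0.08,0],[0,-0.08,0],[0,-0.08,0],[0,-0.08,0],[0,-0.08,0]]' --rotation '[[0,0,0],[0,0,0],[0,0,0],[0,0,0],[0,0,0],[0,0,0],[0,0,0],[0,0,0]]'

```text
t: 16.53
tool_pos: [0.5219, 0.2456, 0.044]
orientation: [0.001, 1.0, -0.022, -0.0]
ft_force: [-0.5, -7.2, 4.6]
finger_gap: 0.0099
```

step_arm --fingers '[1,1,1,1,1,1]' --offset '[[0,-0.05,0],[0,-0.05,0],[0,-0.05,0],[0,-0.05,0],[0,-0.05,0],[0,-0.05,0]]' --rotation '[[0,0,0],[0,0,0],[0,0,0],[0,0,0],[0,0,0],[0,0,0]]'

```text
t: 17.03
tool_pos: [0.5225, 0.2575, 0.044]
orientation: [0.001, 1.0, -0.022, -0.0]
ft_force: [-0.7, -7.7, 3.7]
finger_gap: 0.0098
```

step_arm --fingers '[1,1,1,1]' --offset '[[0,-0.04,0],[0,-0.04,0],[0,-0.04,0],[0,-0.04,0]]' --rotation '[[0,0,0],[0,0,0],[0,0,0],[0,0,0]]'

```text
t: 17.37
tool_pos: [0.5228, 0.2642, 0.044]
orientation: [0.001, 1.0, -0.022, -0.0]
ft_force: [0.3, -8.3, 4.6]
finger_gap: 0.0095
```

step_arm --fingers '[1,1,1,1]' --offset '[[0,-0.03,0],[0,-0.03,0],[0,-0.03,0],[0,-0.03,0]]' --rotation '[[0,0,0],[0,0,0],[0,0,0],[0,0,0]]'

```text
t: 17.7
tool_pos: [0.5229, 0.2679, 0.044]
orientation: [0.001, 1.0, -0.022, -0.001]
ft_force: [1.4, -18.9, 7.8]
finger_gap: 0.0096
```

```bash
python3 - <<'E'
from h import *
s=state(); print(s['tool_pos'],s['ft_force'],s['wrist_torque'])
t=read_camera('top'); w=read_camera('wrist'); save(t,'t6.png'); save(w,'w6.png')
a=cv2.resize(cv2.imread('pics/t6.png')[195:300,95:255],None,fx=3,fy=2.6,interpolation=cv2.INTER_CUBIC)
b=cv2.resize(cv2.imread('pics/w6.png')[0:260,200:420],None,fx=1.45,fy=1.45)
o=np.zeros((600,800,3),np.uint8); o[:a.shape[0],:a.shape[1]]=a; o[:b.shape[0],481:481+b.shape[1]]=b[:, :319]
c=cv2.imread('pics/'+'t6.png')
sc=read_camera('scene'); save(sc,'s6.png'); d=cv2.resize(cv2.imread('pics/s6.png')[200:360,270:470],None,fx=2,fy=2,interpolation=cv2.INTER_CUBIC); o[276:596,:400]=d
cv2.imwrite('pics/m6.png',o)
E
```

```text
[0.52290022 0.2679288  0.04400446] [  1.40144172 -18.93682373   7.84158945] [-2.72490232 -0.2670234   0.02482011]
```

View pics/m6.png

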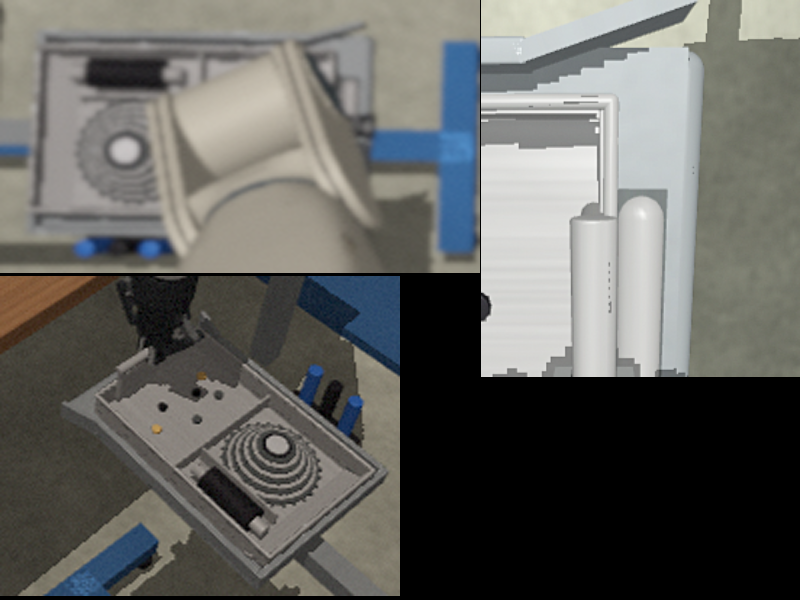

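step_arm --fingers '[1,1,0.6,0.2,-0.2,-0.4,-0.4,-0.4]' --offset '[[0,0.04,-0.015],[0,0,0],[0,0,0],[0,0,0],[0,0,0],[0,0,0],[0,0,0],[0,0,0]]' --rotation '[[0,0,0],[0,0,0],[0,0,0],[0,0,0],[0,0,0],[0,0,0],[0,0,0],[0,0,0]]'

```text
t: 18.52
tool_pos: [0.5232, 0.2683, 0.0446]
orientation: [-0.0, 1.0, -0.022, 0.0]
ft_force: [-0.5, 0.2, 0.8]
finger_gap: 0.0598
```

step_arm --fingers '[-0.4,-0.4,-0.4,-0.4,-0.4,-0.4,-0.4]' --offset '[[0,0,-0.3],[0,0,-0.6],[0,0,-0.8],[0,0,-0.8],[0,0,-0.8],[0,0,-0.8],[0,0,0]]' --rotation '[[0,0,0],[0,0,0],[0,0,0],[0,0,0],[0,0,0],[0,0,0],[0,0,0]]'

```text
t: 19.1
tool_pos: [0.5265, 0.2698, 0.2163]
orientation: [-0.003, 1.0, -0.022, 0.005]
ft_force: [-0.6, 0.6, 0.5]
finger_gap: 0.0598
```

```bash
python3 - <<'E'
from h import *
s=state(); print(s['tool_pos'],s['ft_force'],s['finger_gap'])
w=read_camera('wrist'); t=read_camera('top'); sc=read_camera('scene'); save(w,'w7.png'); save(t,'t7.png'); save(sc,'s7.png')
o=np.zeros((600,800,3),np.uint8)
o[:300,:400]=cv2.resize(cv2.imread('pics/w7.png'),(400,300)); b=cv2.resize(cv2.imread('pics/s7.png')[195:360,270:470],None,fx=2,fy=1.8,interpolation=cv2.INTER_CUBIC); o[:297,400:800]=b
a=cv2.resize(cv2.imread('pics/t7.png')[195:300,95:355],None,fx=3,fy=2.8,interpolation=cv2.INTER_CUBIC); o[304:598,:780]=a
cv2.imwrite('pics/m7.png',o)
E
```

```text
[0.52650952 0.26979455 0.21625614] [-0.57059924  0.57405692  0.54188717] 0.05981509632060832
```

View pics/m7.png

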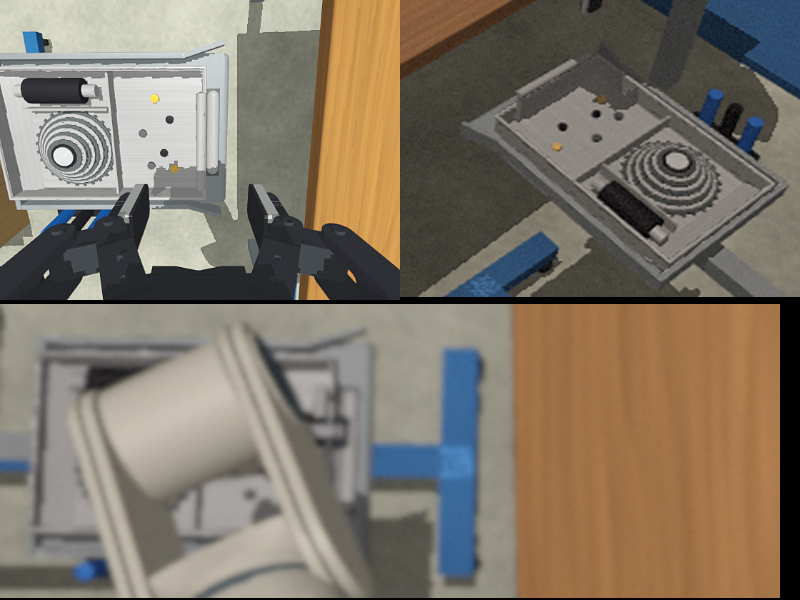

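```bash
python3 -c "
from rig import finish_job; print(finish_job())"
```

```text
the job is handed in; nothing more can be done
None
```

I slid the tray by its handle onto the carrier and up to the end rim, let go, and handed the job in at about 19 s of the 69 s allowed.

**How it went:**
- I held the tail down across the gap. Past the mouth I let the nose settle onto the deck, which contact showed to be about 3 mm low, raising the tail by about 2 mm. Once the tail was clear of the bench I lowered it to match.
- The highest forces I read were about 19 N of push, when the tray met the end rim, and 14 N of press.

**Last checks:**
- **Home:** the push force jumped from 8 to 19 N with the tail about 34 mm past the mouth, against an expected 31 to 35.
- **Catch:** the bar is clear of and behind the tail in the wrist pictures before and after release. It looks up, but I did not measure its height.
- **Parts and release:** the cassette and bracket are still in the tray, and the gripper is open, lifted clear and reading about zero force.

**What disagreed:**
- **Heights:** my two-view heights scattered by 1 to 4 cm. I grasped using the heights in the text, with force feedback to confirm.
- **Sideways position:** halfway onto the carrier, the top view put the tray about 9 mm off centre, with about 3 mm left to one side rim. I corrected about 7 mm during the slide; sideways force stayed at 2 N or less from there on.
- **Bystanders:** I did not check the can, jar or spanner at the end; the tray's path stayed away from them.

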